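# Fit the back panel into a wooden display frame

### The arm

A 6-joint arm with a two-finger parallel gripper is mounted at the origin on the work surface. World frame = base frame: x ahead of the robot, y to its left, z up, the work surface at z = 0. Lengths are in m, angles in degrees, forces in N, time in s.
With the tool pointing down it reaches from about 0.275 to 0.725 m from the base axis. Payload 15.9 kg.
Tool frame: the origin (TCP) lies at the very end of the fingers, on their centre line; the grasp point (between the pads) lies 19 mm behind it; z points along the fingers, y is the line along which they close (so a half turn about z gives the same grasp; the last joint's range is limited). The gripper opens to 85 mm and grips with 20 to 120 N. Pads are 22 mm wide; open, the fingers measure 114 mm over their backs; the gripper's body (76 mm by 85 mm) begins 54 mm behind the grasp point. The pads swing forward as they close: fully open they stand 13 mm farther back than shut.
Start: joints at [-72.078, 12.198, -1.971, 75.831, 0, 90], TCP at [0.154, -0.476, 0.231] pointing down, gripper open.
Joint ranges: [-170.91, 170.91], [-42.67, 98.43], [-65.05, 77.54], [-120.47, 116.71], [-90, 82.35], [-180, 180]. Speed limits (degrees/s): [108.29, 108.29, 136.94, 147.25, 180, 180].

### API

Orientations are given as [roll, pitch, yaw] about the fixed x, y, z axes, in that order (R = Rz(yaw) Ry(pitch) Rx(roll)).
In Python, from cell import robot gives the robot as it stands. The module is installed in compiled form; this text tells all that it offers.
- The arm moves only by the tool send_rows, never from a script. Its argument "deltas" is a list of rows, each an object with "turn": the turn, a rotation vector about the tool's x, y, z in rad, a list of three; "xyz": the shift along the tool's x, y, z in units of 25 mm (1.0 is 25 mm), a list of three; "grip": the opening, from 0 (shut) to 1 (fully open). A call has 1 to 12 rows; each row is the pose to reach, as a shift and turn from the pose commanded when the call began, along the tool's axes at that moment; what a row does not reach only later rows make up. A row lasts 1/10 s, in which the tool goes at most 50 mm and 8.59 degrees, less where a joint would pass 70% of its speed; a pose out of reach is approached as far as the arm can. A call with a gripper value outside its range is refused whole. The fingers move at their own pace and stop on an object; "grip_force" is the grip in N (left out, the last holds). Time passes only in rows, so rows that repeat a pose let the fingers close. It gives the time, the measured TCP pose, the force, the opening and the grip force at its end, in the units of the state.
- robot.sense(): the state, without advancing time (a new reading comes with each control period).
- robot.snapshot(name): name is "scene" or "top" or "wrist"; returns the picture (384x512x3 uint8, red, green, blue); there is no depth.
- robot.calibration(name): a dict with "fov_y" (degrees; the focal length in pixels is half the picture's height over the tangent of half this angle, whatever the lens; pixels are square), "cx", "cy" (the principal point, pixels), "k1" (the pictures are not rectified: a ray, as slopes to the right and down, at radius r is drawn at 1 + k1 r^2 times it, then the intrinsics apply), "R" (3x3) and "t" (3): a world point X has camera coordinates R X + t; the wrist camera has in their place "hand_eye" (4x4, takes a point from camera to tool coordinates, whose origin is the TCP and whose axes are the flange's). Camera axes: x right, y down, z forward; pixel columns grow to the right and rows downward; lengths in m; the calibration is good to about 2 mm. A picture is of the moment at which its call begins: read the wrist's pose just before it. calibration takes no time and is no camera call.
- robot.hand_in(): hands the job in; it is judged then, once.
The state is a dict: "time_s": time; "joints": joint angles; "joint_vel": joint speeds; "joint_efforts": joint torques, N m; "ee_pos": TCP position; "eef_rot": TCP orientation; "contact_force": force on the tool from outside, world axes, zero at the start; "wrist_torque": the same for the moment, N m; "width": opening from 0.0 (shut) to 1.0 (fully open); "grip_force": force on a finger pad.
Only numpy, scipy, OpenCV 4.12 (cv2) and the standard library are available. Lean on these libraries where they do the work, as an engineer would, in place of code of your own. Each camera call takes 0.05 s, during which the arm holds its last target. There are 200 camera calls.

### The job

Fit the plywood back panel into the wooden frame that lies face down on the bench: tilt it, hook an edge that runs parallel to its grip batten under the frame's overhanging lip, then lower the other edge under control, without dropping it, until the panel lies flat on the ledge all round. Then swing the wooden catch on the opposite rail round so that it points straight across the panel and locks it in. Leave the other things on the bench where they are.

Things in the scene. Friction and masses are not known exactly. Their poses are not given: they have to be found in the camera images.
- frame_seat (a point): Pale wooden frame fixed to the bench, open back up. Point: centre of the opening at ledge height, 32 mm above the bench. z up, -x to the rail with the lip, +x to the rail with the catch, y along these rails. Opening 165 mm (x) by 180 mm (y); ledge 12 mm wide all round, open inside to 27 mm below. Side rails (18 mm wide) and catch rail (36 mm wide) stand 8 mm above the ledge.
- frame_lip (a point): Middle of the lower edge of the lip that overhangs the opening by 14 mm along the whole -x rail: at frame x = -68.5 mm, 13 mm above the ledge (the lip's underside); the lip is 8 mm thick, its top 21 mm above the ledge; the space under it goes back to x = -82.5. Axes as frame_seat. The panel cannot go in flat from above, only with an edge tilted in under the lip.
- panel_grip (a point): Loose plywood panel, 160 mm (x) by 170 mm (y) by 6 mm, 0.13 to 0.25 kg, flat on the bench, with a wooden grip batten in the middle of its top: 20 mm wide (x), 90 mm long (y), 32 mm high. Point: the batten's centre, 22 mm above the panel's underside. z up from the panel. Same either way round: the edge at x = -80 or +80 mm (parallel to the batten) may go under the lip.
- panel: The same panel; origin at the centre of its underside, axes as for panel_grip.
- catch (a joint): Angle of the wooden turn catch on the frame's +x rail, rad. 0: it lies along the rail, pointing to frame +y, clear of the opening. It grows counter-clockwise seen from above; at pi/2 (1.57) it points to frame -x, straight across the opening, over the panel. Negative: it points outward. Stops at -0.7 and 1.7; light friction (0.03 N m), stays where it is left.
- catch_pivot (a point): Pivot screw of the catch, at the top of the +x rail, 102.5 mm from the centre of the opening in frame x and -20 mm in frame y, 40 mm above the bench. The catch is a wooden bar 68 mm long (11 mm behind to 57 mm beyond the pivot), 18 mm wide and 8 mm thick, its underside 0.5 mm above the rail and 2.5 mm above a seated panel.
- catch_peg (a point): Centre of the upright round wooden peg on the catch, by which it is swung: 14 mm in diameter, 26 mm high above the bar (its top 74.5 mm above the bench), its axis 44 mm from the pivot. The point is half-way up the peg, 61.5 mm above the bench.
- glue: Glue bottle, 56 mm across, 160 mm high, standing; origin at its underside. Leave alone.
- driver: Screwdriver about 200 mm long, lying on the bench; origin on its underside. Leave alone.
- tape: Empty cardboard tape roll, 100 mm across, 45 mm high, lying flat; origin at its underside. Leave alone.
- slats: Bundle of three wooden slats, about 190 x 36 x 59 mm high; origin at its underside. Leave alone.
There are look-alikes about, which are no part of the job. Of the things shaped like the panel, the wooden one is meant.

How it is judged:
By the outcome, as a careful person would: the job done as asked, in the order asked, and still so for the second after the job is handed in, with the robot touching nothing.
It also fails if it takes over 54 s, if anything falls off the work surface, if the arm or the gripper's body presses on something with over 40 N, if the wrist force passes 120 N, or if a joint passes its speed limit or range.

## Working session

There is one attempt and no reset: what is moved stays moved. The work goes in short steps, Python scripts to look and compute and a tool call to move; the robot and the scene stay as the last step left them, time stands still between calls to the robot, and variables do not carry over. Pictures are saved under pics/ and viewed, at most 10 in all, crops included, and the job is handed in when it is done.

Besides the shell and the picture viewer there is one more tool, called after "Emit:" as name(argument=value, ...), one argument or row to a line, values as JSON. send_rows: Moves the arm, as the interface text tells. Its arguments: {"type":"object","properties":{"deltas":{"type":"array","items":{"type":"object","properties":{"turn":{"type":"array","items":{"type":"number"}},"xyz":{"type":"array","items":{"type":"number"}},"grip":{"type":"number"}}}},"grip_force":{"type":"number"}},"required":["deltas"]}

```bash
mkdir -p pics
python3 - <<'E'
from cell import robot
import cv2,numpy as np
print(robot.sense())
for n in("scene","top","wrist"):
    c=robot.calibration(n);print(n,{k:np.round(v,4).tolist() for k,v in c.items()})
    im=robot.snapshot(n);cv2.imwrite(f"pics/{n}0.png",im[:,:,::-1])
a=cv2.imread("pics/scene0.png");b=cv2.imread("pics/top0.png")
cv2.imwrite("pics/top0x.png",cv2.resize(b,(800,600)))
cv2.imwrite("pics/scene0x.png",cv2.resize(a,(800,600)))
E
```

```text
{'time_s': 0.0, 'joints': array([-7.20771095e+01,  1.22220973e+01, -2.00802575e+00,  7.58318931e+01,
        8.23043118e-04,  9.00004183e+01]), 'joint_vel': array([ 1.24415449e-01,  1.20357605e-04, -6.01258398e-02,  1.17934808e-01,
       -3.22456290e-02,  1.06491323e-02]), 'joint_efforts': array([ 1.72646458e-03, -6.86154699e+01,  4.87121522e+01,  1.75225711e-02,
        9.21240871e-05,  1.67181793e-05]), 'ee_pos': array([ 0.15376735, -0.47540865,  0.23084125]), 'eef_rot': array([-1.79937984e+02, -8.22589919e-04,  1.79224713e+01]), 'contact_force': array([ 0.67320469, -0.10251717,  0.52734968]), 'wrist_torque': array([ 1.11233493e-02, -2.29581309e-05,  1.12094021e-02]), 'grip_force': 0.0, 'width': 0.9992435933143938}
scene {'fov_y': 43.6377, 'cx': 257.5807, 'cy': 184.693, 'k1': -0.1193, 'R': [[0.811, 0.5848, -0.0192], [0.3548, -0.5176, -0.7786], [-0.4652, 0.6246, -0.6272]], 't': [-0.3996, -0.1254, 1.5981]}
top {'fov_y': 49.3515, 'cx': 252.5672, 'cy': 187.3354, 'k1': -0.0594, 'R': [[-0.0292, -0.9995, 0.0087], [-0.9882, 0.0275, -0.1509], [0.1506, -0.013, -0.9885]], 't': [0.0134, 0.532, 1.2118]}
wrist {'fov_y': 66.225, 'cx': 256.6737, 'cy': 191.0577, 'k1': 0.014, 'hand_eye': [[-0.0002, -0.9506, -0.3103, 0.0809], [1.0, -0.0003, 0.0004, -0.0003], [-0.0004, -0.3103, 0.9506, -0.1431], [0.0, 0.0, 0.0, 1.0]]}
```

View pics/top0x.png

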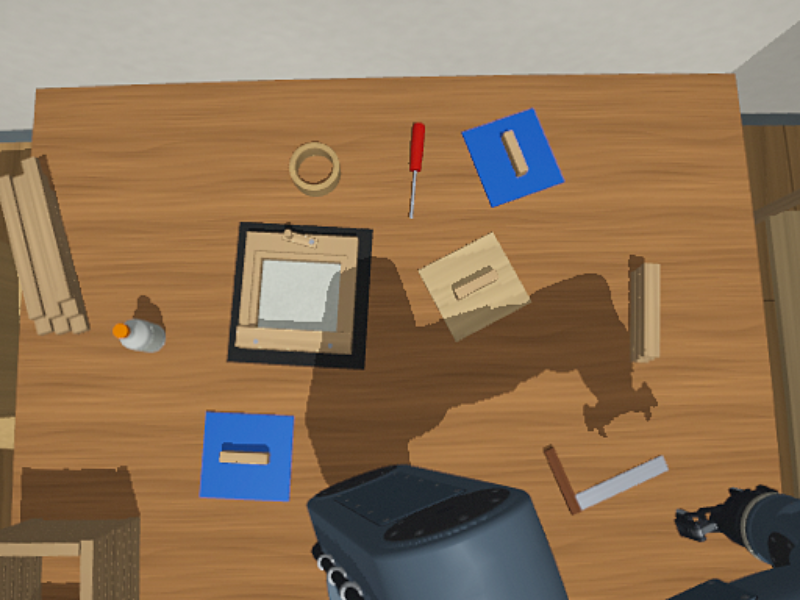

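View pics/scene0x.png

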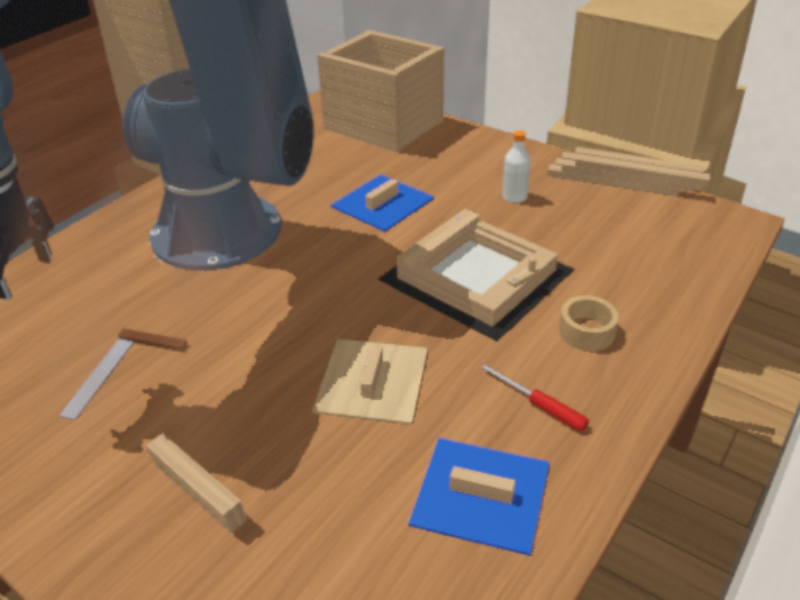

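Top view (800x600): the wooden panel is centred near (473,287). The frame is near (300,295), with the catch on its far rail near (300,238) and the lip rail on the near side at y≈340. The blue panels are the look-alikes. Next I'll make coarse positions from both views.

```bash
cat > h.py <<'E'
import numpy as np,cv2
from scipy.spatial.transform import Rotation as Ro
def K(c):
    f=192/np.tan(np.radians(c["fov_y"]/2));return np.array([[f,0,c["cx"]],[0,f,c["cy"]],[0,0,1]]),np.array([c["k1"],0,0,0.])
def cam(c,s=None):
    """R_wc, origin"""
    if "R" in c: R=np.array(c["R"]).T; return R,-R@np.array(c["t"])
    H=np.array(c["hand_eye"]);Rt=Ro.from_euler("xyz",s["eef_rot"],degrees=True).as_matrix()
    return Rt@H[:3,:3],Rt@H[:3,3]+np.array(s["ee_pos"])
def rays(c,px,s=None):
    k,d=K(c);u=cv2.undistortPoints(np.float64(px).reshape(-1,1,2),k,d)[:,0]
    R,o=cam(c,s);return o,np.c_[u,np.ones(len(u))]@R.T
def onz(c,px,z,s=None):
    o,d=rays(c,px,s);return o+d*((z-o[2])/d[:,2])[:,None]
def tri(a,b):
    """a,b=(o,d) ray sets; returns midpoints, gap"""
    P=[];G=[]
    for d1,d2 in zip(a[1],b[1]):
        A=np.c_[d1,-d2];t=np.linalg.lstsq(A,b[0]-a[0],rcond=None)[0]
        p,q=a[0]+t[0]*d1,b[0]+t[1]*d2;P.append((p+q)/2);G.append(np.linalg.norm(p-q))
    return np.array(P),np.array(G)
def proj(c,X,s=None):
    R,o=cam(c,s);Y=(np.atleast_2d(X)-o)@R;k,d=K(c)
    return cv2.projectPoints(Y.reshape(-1,1,3),np.zeros(3),np.zeros(3),k,d)[0][:,0]
E
python3 - <<'E'
from h import *
from cell import robot
np.set_printoptions(precision=4,suppress=True)
T,S=robot.calibration("top"),robot.calibration("scene")
q=0.64
# panel corners L,T,R,B in top; same in scene
pt=np.array([[418,270],[493,234],[529,299],[457,341]])*q
ps=np.array([[428,347],[411,420],[316,411],[337,341]])*q
for o in range(4):
    P,G=tri(rays(T,pt),rays(S,np.roll(ps,o,0)));print(o,G.max())
    if G.max()<.012: print(P,P.mean(0),G)
# plane
print(onz(T,pt,.006),onz(T,pt,.006).mean(0))
# peg top: top, scene
P,G=tri(rays(T,[[288*q,233*q]]),rays(S,[[531*q,262*q]]));print("peg",P,G)
# frame outer corners top of lip rail
fr=np.array([[237,348],[352,356],[248,232],[357,238]])*q
print(onz(T,fr[:2],.053),onz(T,fr[2:],.04))
E
```

```text
0 0.0038326188070893245
[[ 0.5819 -0.0493  0.0072]
 [ 0.6523 -0.2015  0.0064]
 [ 0.5174 -0.2685  0.0027]
 [ 0.4388 -0.1218  0.0013]] [ 0.5476 -0.1602  0.0044] [0.0014 0.0038 0.0013 0.0005]
1 0.15006090757856297
2 0.21143124655471449
3 0.15954640185190683
[[ 0.5816 -0.0498  0.006 ]
 [ 0.6509 -0.2028  0.006 ]
 [ 0.5174 -0.2673  0.006 ]
 [ 0.4387 -0.1211  0.006 ]] [ 0.5471 -0.1602  0.006 ]
peg [[0.6472 0.1971 0.0664]] [0.0039]
[[0.4335 0.2973 0.053 ]
 [0.4127 0.0817 0.053 ]] [[0.6598 0.2804 0.04  ]
 [0.6417 0.0682 0.04  ]]
```

```bash
cat >> h.py <<'E'
def delta(pos,R,s):
    """shift (25 mm units) and rotation vector in tool axes from state s to target"""
    R0=Ro.from_euler("xyz",s["eef_rot"],degrees=True)
    return np.round(R0.inv().apply(np.array(pos)-s["ee_pos"])/.025,3),np.round((R0.inv()*R).as_rotvec(),4)
def tool(yaw,tilt=0.):
    """tool down with tool x at world yaw, then tilted about tool x by tilt deg"""
    return Ro.from_euler("xyz",[180,0,yaw],degrees=True)*Ro.from_rotvec([np.radians(tilt),0,0])
E
python3 - <<'E'
from h import *
from cell import robot
print(*delta([.545,-.16,.22],tool(114.5),robot.sense()))
E
```

```text
[18.773 -7.191  0.444] [-7.0000e-04 -7.0000e-04 -1.6856e+00]
```

Emit:
send_rows(
  deltas=[
    {"xyz": [18.8,-7.2,0.44],"turn": [0,0,-1.686],"grip": 1},
    {"xyz": [18.8,-7.2,0.44],"turn": [0,0,-1.686],"grip": 1},
    {"xyz": [18.8,-7.2,0.44],"turn": [0,0,-1.686],"grip": 1},
    {"xyz": [18.8,-7.2,0.44],"turn": [0,0,-1.686],"grip": 1},
    {"xyz": [18.8,-7.2,0.44],"turn": [0,0,-1.686],"grip": 1},
    {"xyz": [18.8,-7.2,0.44],"turn": [0,0,-1.686],"grip": 1},
    {"xyz": [18.8,-7.2,0.44],"turn": [0,0,-1.686],"grip": 1},
    {"xyz": [18.8,-7.2,0.44],"turn": [0,0,-1.686],"grip": 1},
    {"xyz": [18.8,-7.2,0.44],"turn": [0,0,-1.686],"grip": 1},
    {"xyz": [18.8,-7.2,0.44],"turn": [0,0,-1.686],"grip": 1},
    {"xyz": [18.8,-7.2,0.44],"turn": [0,0,-1.686],"grip": 1},
    {"xyz": [18.8,-7.2,0.44],"turn": [0,0,-1.686],"grip": 1},
  ],
)

```text
time_s: 1.35
ee_pos: [0.5466, -0.1583, 0.2194]
eef_rot: [-179.9, -0.0, 115.0]
contact_force: [0.0, -0.6, -1.3]
width: 0.996
grip_force: 0.0
```

```bash
cat >> h.py <<'E'
def grab(robot,tag):
    import pickle
    s=robot.sense();im=robot.snapshot("wrist")[:,:,::-1].copy()
    cv2.imwrite(f"pics/{tag}.png",im);cv2.imwrite(f"pics/{tag}x.png",cv2.resize(im,(800,600)));pickle.dump(s,open(f"pics/{tag}.pkl","wb"));return s,im
E
python3 - <<'E'
from h import *
from cell import robot
s,im=grab(robot,"w1");print(s["ee_pos"],s["eef_rot"],np.abs(s["joint_vel"]).max())
E
```

```text
[ 0.54660509 -0.15831418  0.21942131] [-1.79948300e+02 -4.80403973e-02  1.15006097e+02] 15.064737030557925
```

View pics/w1x.png

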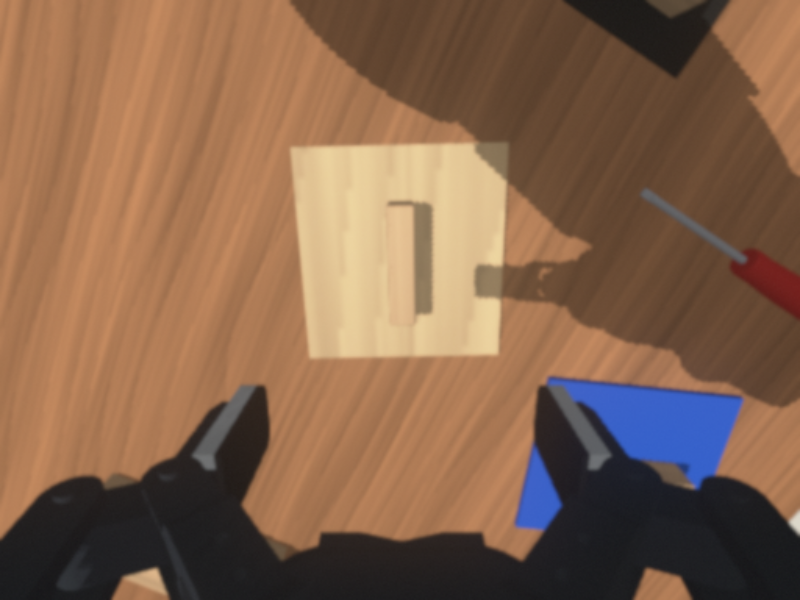

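Wrist view (800x600): panel corners at (291,147), (508,142), (498,354), (309,358), and the batten top from (387,204) to (413,325). The arm was still settling, so I'll take this again at rest and from a second position.

Run:
```python
from h import *
from cell import robot
s,im=grab(robot,"w2");print(s["ee_pos"],s["eef_rot"],np.abs(s["joint_vel"]).max())
```

```text
[ 0.5460758  -0.15893727  0.21962012] [-1.79951071e+02 -4.01606025e-02  1.14888979e+02] 6.060225314789753
```

Emit:
send_rows(
  deltas=[
    {"xyz": [1.2,0,0],"turn": [0,0,0],"grip": 1},
    {"xyz": [2.4,0,0],"turn": [0,0,0],"grip": 1},
    {"xyz": [2.4,0,0],"turn": [0,0,0],"grip": 1},
    {"xyz": [2.4,0,0],"turn": [0,0,0],"grip": 1},
    {"xyz": [2.4,0,0],"turn": [0,0,0],"grip": 1},
  ],
)

```text
time_s: 1.95
ee_pos: [0.5209, -0.1059, 0.2204]
eef_rot: [180.0, 0.0, 114.4]
contact_force: [0.5, -0.5, -0.2]
width: 1.001
grip_force: 0.0
```

```bash
cat > p.py <<'E'
from h import *
import pickle
from cell import robot
np.set_printoptions(precision=4,suppress=True)
W=robot.calibration("wrist")
def corners(im,s,guess):
    """panel quad + batten-top quad in the picture, ordered by position"""
    hsv=cv2.cvtColor(im,cv2.COLOR_BGR2HSV)
    g=proj(W,guess,s)[0]
    H,S,V=cv2.split(hsv)
    m=((H>=15)&(H<32)&(S<165)&(S>40)).astype(np.uint8)*255
    m=cv2.morphologyEx(m,cv2.MORPH_CLOSE,np.ones((25,25),np.uint8)) 
    m=cv2.morphologyEx(m,cv2.MORPH_OPEN,np.ones((7,7),np.uint8))
    cs=[c for c in cv2.findContours(m,0,2)[0] if cv2.pointPolygonTest(c,tuple(map(float,g)),False)>=0]
    c=max(cs,key=cv2.contourArea);h=cv2.convexHull(c)
    return cv2.approxPolyDP(h,.04*cv2.arcLength(h,True),True)[:,0].astype(float),hsv
E
python3 - <<'E'
from p import *
s,im=grab(robot,"w3");print(s["ee_pos"],s["eef_rot"],np.abs(s["joint_vel"]).max())
for t in("w2","w3"):
    im=cv2.imread(f"pics/{t}.png");s=pickle.load(open(f"pics/{t}.pkl","rb"))
    q,hsv=corners(im,s,[.547,-.16,.006]);P=onz(W,q,.006,s)
    print(t,q.tolist(),P,P.mean(0),np.linalg.norm(P-np.roll(P,1,0),axis=1))
    if t=="w2":
        for p in [(201,95),(220,160),(310,165),(256,170),(270,170),(150,200),(330,120)]: print(p,hsv[p[1],p[0]])
E
```

```text
[ 0.5209 -0.1059  0.2204] [179.9935   0.0175 114.4463] 0.5389326546698803
w2 [[325.0, 90.0], [319.0, 225.0], [199.0, 228.0], [187.0, 93.0]] [[ 0.5821 -0.0486  0.006 ]
 [ 0.6571 -0.1998  0.006 ]
 [ 0.5146 -0.2708  0.006 ]
 [ 0.4401 -0.118   0.006 ]] [ 0.5485 -0.1593  0.006 ] [0.1581 0.1688 0.1591 0.17  ]
(201, 95) [ 19  89 227]
(220, 160) [ 19  86 228]
(310, 165) [ 18  88 224]
(256, 170) [ 17  91 230]
(270, 170) [ 17  90 141]
(150, 200) [ 12 130 161]
(330, 120) [ 13 123 122]
w3 [[322.0, 141.0], [317.0, 263.0], [203.0, 267.0], [191.0, 145.0]] [[ 0.5829 -0.0485  0.006 ]
 [ 0.6569 -0.2001  0.006 ]
 [ 0.5154 -0.2714  0.006 ]
 [ 0.4405 -0.1186  0.006 ]] [ 0.5489 -0.1596  0.006 ] [0.1588 0.1686 0.1585 0.1702]
```

Run:
```python
from p import *
D={}
for t in("w2","w3"):
    im=cv2.imread(f"pics/{t}.png");s=pickle.load(open(f"pics/{t}.pkl","rb"))
    q,hsv=corners(im,s,[.547,-.16,.006]);g=proj(W,[.549,-.16,.03],s)[0]
    H,S,V=cv2.split(hsv);m=((H<=17)&(V>190)&(S>60)).astype(np.uint8)
    M=np.zeros_like(m);cv2.fillConvexPoly(M,q.astype(int),1);M=cv2.erode(M,np.ones((9,9)))
    m=cv2.morphologyEx(m*M,cv2.MORPH_OPEN,np.ones((3,3),np.uint8))
    c=max(cv2.findContours(m,0,2)[0],key=cv2.contourArea);r=cv2.minAreaRect(c);b=cv2.boxPoints(r)
    b=np.array(sorted(b.tolist(),key=lambda p:p[1]));e=np.array([b[:2].mean(0),b[2:].mean(0)])
    print(t,b.tolist());D[t]=(rays(W,q,s),rays(W,e,s));P=onz(W,e,.038,s);print(P,P.mean(0),P[0]-P[1])
for i in (0,1): print(tri(D["w2"][i],D["w3"][i]))
```

```text
w2 [[264.8320617675781, 130.4596405029297], [246.84860229492188, 131.0045928955078], [267.1788635253906, 207.90367126464844], [249.19540405273438, 208.44862365722656]]
[[ 0.5282 -0.1201  0.038 ]
 [ 0.5686 -0.2008  0.038 ]] [ 0.5484 -0.1604  0.038 ] [-0.0404  0.0807  0.    ]
w3 [[264.9263610839844, 181.8646240234375], [248.32542419433594, 182.43707275390625], [267.30877685546875, 250.95489501953125], [250.70785522460938, 251.52734375]]
[[ 0.5285 -0.1198  0.038 ]
 [ 0.5683 -0.2002  0.038 ]] [ 0.5484 -0.16    0.038 ] [-0.0398  0.0804  0.    ]
(array([[ 0.5821, -0.0486,  0.0078],
       [ 0.6566, -0.1996,  0.007 ],
       [ 0.5148, -0.2679,  0.0114],
       [ 0.441 , -0.1176,  0.01  ]]), array([0.0007, 0.0002, 0.0004, 0.0001]))
(array([[ 0.5284, -0.12  ,  0.0376],
       [ 0.5693, -0.2021,  0.0342]]), array([0.0004, 0.    ]))
```

Run:
```python
from h import *
from cell import robot
print(*delta([.52,.24,.25],tool(85),robot.sense()))
```

```text
[12.614  5.692 -1.192] [0.000e+00 1.000e-04 5.139e-01]
```

Measured: panel centre (0.549, -0.160), top at about 7 mm, batten top at about 37 mm, batten yaw 116.3°. All agree with the sizes given. Now the frame.

Emit:
send_rows(
  deltas=[
    {"xyz": [12.6,5.7,-1.2],"turn": [0,0,0.514],"grip": 1},
    {"xyz": [12.6,5.7,-1.2],"turn": [0,0,0.514],"grip": 1},
    {"xyz": [12.6,5.7,-1.2],"turn": [0,0,0.514],"grip": 1},
    {"xyz": [12.6,5.7,-1.2],"turn": [0,0,0.514],"grip": 1},
    {"xyz": [12.6,5.7,-1.2],"turn": [0,0,0.514],"grip": 1},
    {"xyz": [12.6,5.7,-1.2],"turn": [0,0,0.514],"grip": 1},
    {"xyz": [12.6,5.7,-1.2],"turn": [0,0,0.514],"grip": 1},
    {"xyz": [12.6,5.7,-1.2],"turn": [0,0,0.514],"grip": 1},
    {"xyz": [12.6,5.7,-1.2],"turn": [0,0,0.514],"grip": 1},
    {"xyz": [12.6,5.7,-1.2],"turn": [0,0,0.514],"grip": 1},
  ],
)

```text
time_s: 3.0
ee_pos: [0.52, 0.2395, 0.25]
eef_rot: [-180.0, 0.0, 85.0]
contact_force: [0.5, -1.2, -0.1]
width: 0.999
grip_force: 0.0
```

Run:
```python
from h import *
from cell import robot
s,im=grab(robot,"f1");print(s["ee_pos"],s["eef_rot"],np.abs(s["joint_vel"]).max())
```

```text
[0.51999358 0.23954442 0.24995539] [-1.79980249e+02  3.59832323e-02  8.50341107e+01] 1.1290290863101544
```

Emit:
send_rows(
  deltas=[
    {"xyz": [-1.2,0,0],"turn": [0,0,0],"grip": 1},
    {"xyz": [-2.4,0,0],"turn": [0,0,0],"grip": 1},
    {"xyz": [-2.4,0,0],"turn": [0,0,0],"grip": 1},
    {"xyz": [-2.4,0,0],"turn": [0,0,0],"grip": 1},
    {"xyz": [-2.4,0,0],"turn": [0,0,0],"grip": 1},
  ],
)

```text
time_s: 3.55
ee_pos: [0.5147, 0.1804, 0.2504]
eef_rot: [180.0, -0.0, 85.0]
contact_force: [-0.4, 0.2, -0.4]
width: 0.997
grip_force: 0.0
```

Run:
```python
from h import *
from cell import robot
s,im=grab(robot,"f2");print(s["ee_pos"],s["eef_rot"],np.abs(s["joint_vel"]).max())
```

```text
[0.51470359 0.18038378 0.25038719] [ 1.79991545e+02 -1.25730514e-02  8.50161270e+01] 0.8825517345891823
```

View pics/f1x.png

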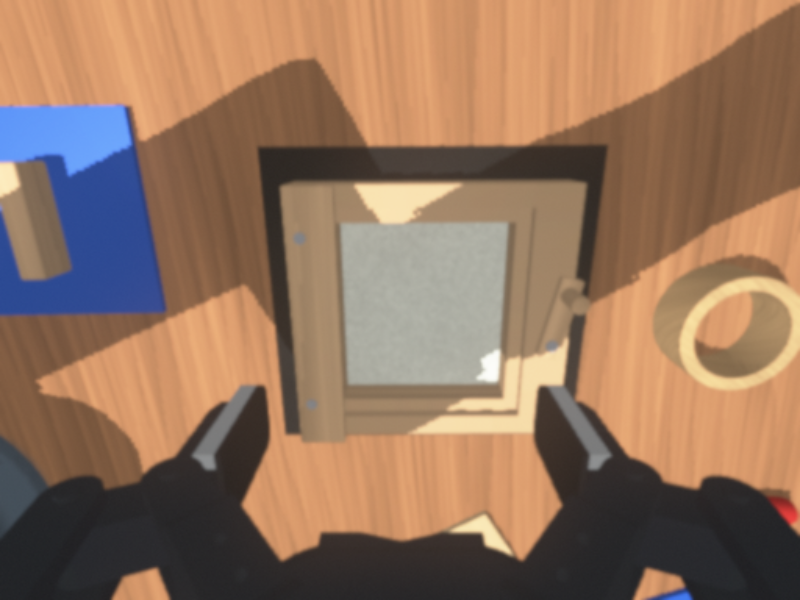

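View pics/f2x.png

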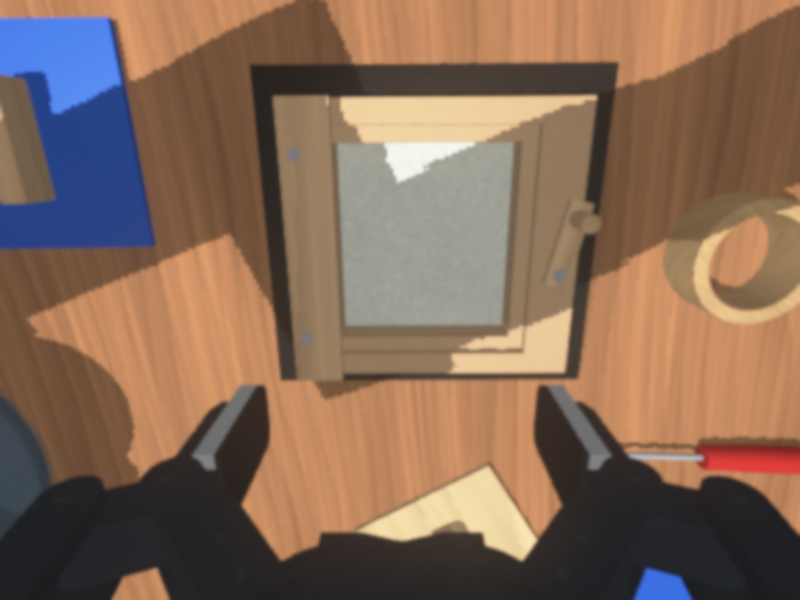

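Views f1 and f2 (800x600) show the lip rail on the left with screws at (293,154) and (307,339) in f2. The opening's catch-side corners are at (541,125) and (523,351), the pivot screw at (559,275) and the peg top at about (591,222). I'll refine the screws by colour and fit the pose.

```bash
cat > f.py <<'E'
from p import *
I={t:(cv2.imread(f"pics/{t}.png"),pickle.load(open(f"pics/{t}.pkl","rb"))) for t in("f1","f2")}
def dot(im,p,r=6):
    x,y=np.round(np.array(p)*.64).astype(int);w=im[y-r:y+r+1,x-r:x+r+1].astype(float)
    k=np.clip(w[...,0]-w[...,2]+np.median(w[...,2]-w[...,0])-15,0,None)  # blue minus red over the wood
    Y,X=np.mgrid[y-r:y+r+1,x-r:x+r+1];return [(X*k).sum()/k.sum(),(Y*k).sum()/k.sum()]
sc={"f1":[(299,238),(311,405),(551,345)],"f2":[(293,154),(307,339),(559,275)]}
S={t:np.array([dot(I[t][0],p) for p in sc[t]]) for t in sc}
P,G=tri(rays(W,S["f1"],I["f1"][1]),rays(W,S["f2"],I["f2"][1]))
print("screws",P,G,"yaw",np.degrees(np.arctan2(*(P[0]-P[1])[:2][::-1]))-90)
co={"f1":[(533,208),(518,412),(586,182),(331,184),(345,441)],"f2":[(541,125),(523,351),(597,95),(330,96),(343,380)]}
Q,G=tri(*[rays(W,np.array(co[t])*.64,I[t][1]) for t in co]);print("corners",Q,G)
z=np.array([.04,.04,.04,.053,.053]);o=np.array([3,3,3,0,0])
F=np.array([[82.5,90],[82.5,-90],[118.5,108],[-68.5,108],[-68.5,-108]])/1e3
for t in co:
    X=np.array([onz(W,[np.array(p)*.64],zz,I[t][1])[0] for p,zz in zip(co[t],z)])[:,:2]
    f0,x0=F.mean(0),X.mean(0);U,_,V=np.linalg.svd((F-f0).T@(X-x0));R=V.T@U.T
    print(t,"centre",x0-R@f0,"yaw",np.degrees(np.arctan2(R[1,0],R[0,0])),"res",(X-x0-(F-f0)@R.T)*1e3)
    p=onz(W,S[t][2:],.0485,I[t][1])[0,:2];print("pivot in frame",(R.T@(p-(x0-R@f0)))*1e3,p)
pk=np.array([[579,304],[591,224]])*.64
print("peg",tri(*[rays(W,[pk[i]],I[t][1]) for i,t in enumerate(co)]))
E
python3 f.py
```

```text
screws [[0.4471 0.2631 0.0555]
 [0.4356 0.1242 0.0556]
 [0.6362 0.1572 0.0495]] [0.     0.     0.0002] yaw -4.734980401492834
corners [[0.6248 0.2672 0.0369]
 [0.6123 0.0872 0.0336]
 [0.663  0.2833 0.0399]
 [0.4757 0.2988 0.0462]
 [0.4583 0.0814 0.0495]] [0.0005 0.0003 0.0003 0.0021 0.0004]
f1 centre [0.5355 0.1859] yaw -4.570947910007063 res [[-1.155  -1.369 ]
 [ 0.4469  1.6992]
 [ 0.587  -0.7593]
 [-0.1184  0.2796]
 [ 0.2394  0.1495]]
pivot in frame [102.9455 -21.0552] [0.6364 0.1567]
f2 centre [0.536  0.1852] yaw -4.658250962923795 res [[-1.3298 -1.1229]
 [-0.3102  1.5063]
 [ 0.2307  0.076 ]
 [ 1.158  -0.5563]
 [ 0.2513  0.097 ]]
pivot in frame [102.6432 -20.1142] [0.6366 0.1568]
peg (array([[0.6505, 0.1983, 0.0695]]), array([0.0013]))
```

Frame centre is (0.536, 0.1855), yaw -4.65°, with ledge, rail and lip heights consistent. The pivot lands at (102.8, -20.6) mm in the frame, as it must. Now the grasp.

Run:
```python
from h import *
from cell import robot
s=robot.sense();print(s["joints"]);print(*delta([.5486,-.1598,.10],tool(116.4),s))
```

```text
[1.93459132e+01 1.75884264e+01 7.84201319e+00 8.02487338e+01
 5.66301072e-03 1.14293338e+02]
[-13.454   2.527   6.01 ] [ 1.000e-04 -1.000e-04 -5.471e-01]
```

Emit:
send_rows(
  deltas=[
    {"xyz": [-13.45,2.53,6.0],"turn": [0,0,-0.547],"grip": 0.8},
    {"xyz": [-13.45,2.53,6.0],"turn": [0,0,-0.547],"grip": 0.8},
    {"xyz": [-13.45,2.53,6.0],"turn": [0,0,-0.547],"grip": 0.8},
    {"xyz": [-13.45,2.53,6.0],"turn": [0,0,-0.547],"grip": 0.8},
    {"xyz": [-13.45,2.53,6.0],"turn": [0,0,-0.547],"grip": 0.8},
    {"xyz": [-13.45,2.53,6.0],"turn": [0,0,-0.547],"grip": 0.8},
    {"xyz": [-13.45,2.53,6.0],"turn": [0,0,-0.547],"grip": 0.8},
    {"xyz": [-13.45,2.53,6.0],"turn": [0,0,-0.547],"grip": 0.8},
    {"xyz": [-13.45,2.53,6.0],"turn": [0,0,-0.547],"grip": 0.8},
    {"xyz": [-13.45,2.53,6.0],"turn": [0,0,-0.547],"grip": 0.8},
    {"xyz": [-13.45,2.53,6.0],"turn": [0,0,-0.547],"grip": 0.8},
  ],
)

```text
time_s: 4.7
ee_pos: [0.549, -0.1588, 0.1007]
eef_rot: [180.0, 0.0, 116.5]
contact_force: [0.7, -0.4, 0.3]
width: 0.8
grip_force: 0.0
```

Run:
```python
from h import *
from cell import robot
s=robot.sense();print(s["ee_pos"],s["eef_rot"]);print(*delta([.5486,-.1598,.0105],tool(116.4),s))
```

```text
[ 0.54901892 -0.15875157  0.10068654] [1.79975289e+02 3.97684170e-03 1.16475515e+02]
[-0.03  -0.035  3.607] [0.0004 0.0001 0.0013]
```

Emit:
send_rows(
  deltas=[
    {"xyz": [0,0,1.0],"turn": [0,0,0],"grip": 0.8},
    {"xyz": [0,0,2.0],"turn": [0,0,0],"grip": 0.8},
    {"xyz": [0,0,2.8],"turn": [0,0,0],"grip": 0.8},
    {"xyz": [0,0,3.3],"turn": [0,0,0],"grip": 0.8},
    {"xyz": [0,0,3.6],"turn": [0,0,0],"grip": 0.6},
    {"xyz": [0,0,3.6],"turn": [0,0,0],"grip": 0.4},
    {"xyz": [0,0,3.6],"turn": [0,0,0],"grip": 0.1},
    {"xyz": [0,0,3.6],"turn": [0,0,0],"grip": 0.1},
    {"xyz": [0,0,3.6],"turn": [0,0,0],"grip": 0.1},
    {"xyz": [0,0,3.6],"turn": [0,0,0],"grip": 0.1},
    {"xyz": [0,0,3.6],"turn": [0,0,0],"grip": 0.1},
  ],
  grip_force=60,
)

```text
time_s: 5.8
ee_pos: [0.5494, -0.1599, 0.0114]
eef_rot: [179.9, 0.1, 116.4]
contact_force: [-1.0, 1.0, 6.3]
width: 0.221
grip_force: 59.9
```

Emit:
send_rows(
  deltas=[
    {"xyz": [0,0,0],"turn": [0,0,0],"grip": 0.1},
    {"xyz": [0,0,-0.5],"turn": [0,0,0],"grip": 0.1},
    {"xyz": [0,0,-1.5],"turn": [0,0,0],"grip": 0.1},
    {"xyz": [0,0,-3],"turn": [0,0,0],"grip": 0.1},
    {"xyz": [0,0,-5],"turn": [0,0,0],"grip": 0.1},
    {"xyz": [0,0,-6],"turn": [0,0,0],"grip": 0.1},
    {"xyz": [0,0,-6],"turn": [0,0,0],"grip": 0.1},
  ],
)

```text
time_s: 6.5
ee_pos: [0.5506, -0.1603, 0.1653]
eef_rot: [179.7, 0.3, 116.4]
contact_force: [-0.1, -0.0, -1.7]
width: 0.221
grip_force: 59.2
```

Run:
```python
from h import *
from cell import robot
s,im=grab(robot,"g1");print(s)
```

```text
{'time_s': 6.5, 'joints': array([-1.62361609e+01,  2.15838048e+01,  1.19261027e+00,  6.92078676e+01,
       -1.32062828e-03,  4.73545193e+01]), 'joint_vel': array([ 0.06600976,  2.44389425, -5.07398758, -4.26652124,  0.12746467,
       -0.07470054]), 'joint_efforts': array([ 1.92983350e-02, -8.47274494e+01,  5.03571761e+01,  2.82025672e+00,
        2.21430739e-03, -5.62580572e-04]), 'ee_pos': array([ 0.55060227, -0.16034922,  0.16533995]), 'eef_rot': array([179.70597879,   0.27258955, 116.40861582]), 'contact_force': array([-0.08514858, -0.00588092, -1.67819069]), 'wrist_torque': array([-0.03956203, -0.09591557,  0.00251377]), 'grip_force': 59.211745262145996, 'width': 0.2212690281795665}
```

View pics/g1x.png

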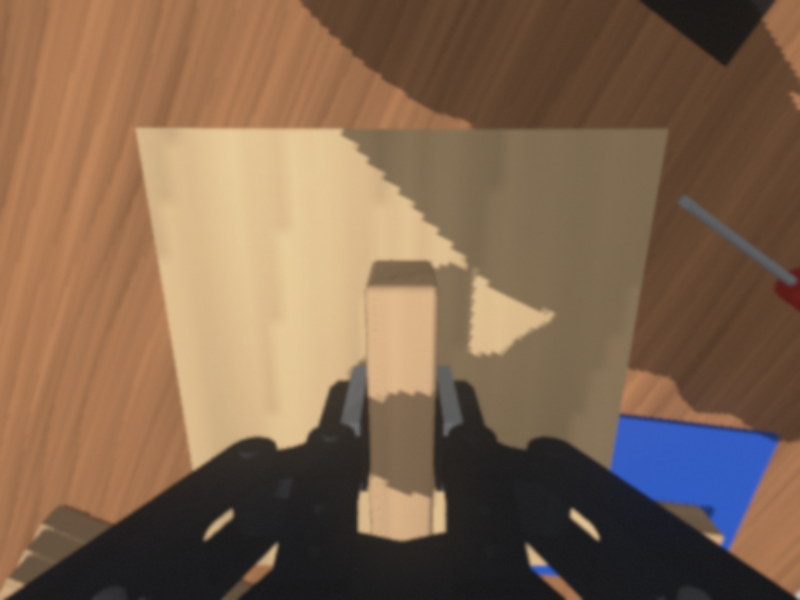

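The panel is held square: its far corners are at (137,128) and (668,128), with the batten centred between the pads. I'll check its place in the tool frame, then compute the approach.

```bash
cat > ins.py <<'E'
from p import *
C=np.array([.5358,.1855]);FY=-4.65
def pose(xl,zl,th,y=0.,h=.0107,yo=0.,xo=0.):
    """TCP pose for panel lower-left edge at frame xl, zl above ledge (mm), tilt th deg; xo,yo: panel centre in tool y(frame x), x(frame y)"""
    t=np.radians(th);xc=xl/1e3+.08*np.cos(t);zc=zl/1e3+.08*np.sin(t)
    xc+=-h*np.sin(t)-xo*np.cos(t);zc+=h*np.cos(t)-xo*np.sin(t)
    a=np.radians(FY);R=np.array([[np.cos(a),-np.sin(a)],[np.sin(a),np.cos(a)]])
    p=C+R@[xc,y-yo];return np.r_[p,.032+zc],tool(90+FY,-th)
E
python3 - <<'E'
from ins import *
H=np.array(W["hand_eye"]);px=np.array([[137,128],[668,128]])*.64
k,d=K(W);u=cv2.undistortPoints(px.reshape(-1,1,2),k,d)[:,0];r=np.c_[u,[1,1]]@H[:3,:3].T;o=H[:3,3]
print(o+r*((.0047-o[2])/r[:,2])[:,None])
s=robot.sense()
p,R=pose(-62,40,15);print(p,*delta(p,R,s))
E
```

```text
[[ 0.0852 -0.0779  0.0047]
 [ 0.0852  0.0813  0.0047]]
[0.5483 0.1845 0.103 ] [12.374  6.075  2.371] [-0.2519 -0.0692  0.5392]
```

Emit:
send_rows(
  deltas=[
    {"xyz": [0.6,0.3,0.1],"turn": [-0.013,-0.003,0.027],"grip": 0.1},
    {"xyz": [1.9,0.9,0.3],"turn": [-0.038,-0.01,0.081],"grip": 0.1},
    {"xyz": [3.4,1.7,0.5],"turn": [-0.07,-0.02,0.15],"grip": 0.1},
    {"xyz": [5.0,2.4,0.8],"turn": [-0.1,-0.028,0.216],"grip": 0.1},
    {"xyz": [6.6,3.2,1.1],"turn": [-0.134,-0.037,0.287],"grip": 0.1},
    {"xyz": [8.2,4.0,1.4],"turn": [-0.167,-0.046,0.357],"grip": 0.1},
    {"xyz": [9.8,4.8,1.8],"turn": [-0.2,-0.055,0.427],"grip": 0.1},
    {"xyz": [11.2,5.5,2.1],"turn": [-0.228,-0.063,0.488],"grip": 0.1},
    {"xyz": [12.0,5.9,2.3],"turn": [-0.245,-0.067,0.524],"grip": 0.1},
    {"xyz": [12.37,6.08,2.37],"turn": [-0.252,-0.069,0.539],"grip": 0.1},
    {"xyz": [12.37,6.08,2.37],"turn": [-0.252,-0.069,0.539],"grip": 0.1},
    {"xyz": [12.37,6.08,2.37],"turn": [-0.252,-0.069,0.539],"grip": 0.1},
  ],
)

```text
time_s: 7.75
ee_pos: [0.5465, 0.1844, 0.1003]
eef_rot: [165.3, -0.0, 85.4]
contact_force: [-0.1, 0.4, -1.8]
width: 0.219
grip_force: 59.1
```

Run:
```python
from ins import *
k,d=K(W);px=np.array([[137,128],[668,128.]])*.64;print(k,d,cv2.undistortPoints(px.reshape(-1,1,2),k,d)[:,0],np.array(W["hand_eye"]))
s=robot.sense();print(s["ee_pos"],s["eef_rot"])
for xl,zl in((-62,40),(-62,3),(-79.5,3)):
    p,R=pose(xl,zl,15);print(xl,zl,p,*delta(p,R,s))
```

```text
[[294.3869   0.     256.6737]
 [  0.     294.3869 191.0577]
 [  0.       0.       1.    ]] [0.014 0.    0.    0.   ] [[-0.5704 -0.3683]
 [ 0.5766 -0.3683]] [[-0.     -0.9505 -0.3106  0.0803]
 [ 1.     -0.     -0.0001  0.0012]
 [ 0.     -0.3106  0.9505 -0.1428]
 [ 0.      0.      0.      1.    ]]
[0.5465 0.1844 0.1003] [165.3022  -0.0022  85.4102]
-62 40 [0.5483 0.1845 0.103 ] [ 0.008  0.095 -0.089] [-0.0053 -0.0003  0.001 ]
-62 3 [0.5483 0.1845 0.066 ] [ 0.008 -0.28   1.343] [-0.0053 -0.0003  0.001 ]
-79.5 3 [0.5308 0.1859 0.066 ] [ 0.009 -0.957  1.165] [-0.0053 -0.0003  0.001 ]
```

The calibration varies from one reading to the next, so I'll average many readings and re-fit the frame and panel.

```bash
python3 - <<'E'
from cell import robot
import numpy as np
a=[robot.calibration("wrist")["hand_eye"] for _ in range(5)];print(np.array(a)[:,:3,3])
E
for i in 1 2 3 4 5 6 7 8; do python3 -c "
from cell import robot
import numpy as np
print(np.array(robot.calibration('wrist')['hand_eye'])[:3,3],np.array(robot.calibration('wrist')['hand_eye'])[0,2])"; done; grep -c . f.py; python3 f.py | grep -E "centre|pivot|peg"
```

```text
[[ 0.08034896  0.00115014 -0.14277062]
 [ 0.08034896  0.00115014 -0.14277062]
 [ 0.08034896  0.00115014 -0.14277062]
 [ 0.08034896  0.00115014 -0.14277062]
 [ 0.08034896  0.00115014 -0.14277062]]
[ 0.08034896  0.00115014 -0.14277062] -0.31059155842808994
[ 0.08034896  0.00115014 -0.14277062] -0.31059155842808994
[ 0.08034896  0.00115014 -0.14277062] -0.31059155842808994
[ 0.08034896  0.00115014 -0.14277062] -0.31059155842808994
[ 0.08034896  0.00115014 -0.14277062] -0.31059155842808994
[ 0.08034896  0.00115014 -0.14277062] -0.31059155842808994
[ 0.08034896  0.00115014 -0.14277062] -0.31059155842808994
[ 0.08034896  0.00115014 -0.14277062] -0.31059155842808994
21
f1 centre [0.5355 0.186 ] yaw -4.564160473802617 res [[-1.2023 -1.4199]
pivot in frame [102.884  -21.0186] [0.6364 0.1568]
f2 centre [0.536  0.1853] yaw -4.65125198666803 res [[-1.377  -1.1739]
pivot in frame [102.5816 -20.0789] [0.6366 0.1569]
peg (array([[0.6506, 0.1983, 0.0692]]), array([0.0013]))
```

The closed grasp shows the batten 1.3 mm off in tool y when it must be centred. That is camera bias, so I'm correcting the frame centre to (0.5345, 0.1857).

```bash
sed -i 's/C=np.array.*/C=np.array([.5345,.1857]);FY=-4.65/' ins.py
python3 - <<'E'
from ins import *
s=robot.sense();print(s["ee_pos"],s["eef_rot"])
for xl,zl in((-61,15),(-61,4)):
    p,R=pose(xl,zl,15);print(xl,zl,p,*delta(p,R,s))
E
```

```text
[0.5465 0.1844 0.1003] [165.3022  -0.0022  85.4102]
-61 15 [0.548  0.1846 0.078 ] [ 0.012 -0.17   0.875] [-0.0053 -0.0003  0.001 ]
-61 4 [0.548  0.1846 0.067 ] [ 0.012 -0.282  1.301] [-0.0053 -0.0003  0.001 ]
```

Emit:
send_rows(
  deltas=[
    {"xyz": [0,0.02,0.1],"turn": [-0.005,0,0],"grip": 0.1},
    {"xyz": [0,-0.04,0.35],"turn": [-0.005,0,0],"grip": 0.1},
    {"xyz": [0,-0.11,0.65],"turn": [-0.005,0,0],"grip": 0.1},
    {"xyz": [0.01,-0.17,0.88],"turn": [-0.005,0,0],"grip": 0.1},
    {"xyz": [0.01,-0.22,1.1],"turn": [-0.005,0,0],"grip": 0.1},
    {"xyz": [0.01,-0.27,1.24],"turn": [-0.005,0,0],"grip": 0.1},
    {"xyz": [0.01,-0.28,1.3],"turn": [-0.005,0,0],"grip": 0.1},
    {"xyz": [0.01,-0.28,1.3],"turn": [-0.005,0,0],"grip": 0.1},
    {"xyz": [0.01,-0.28,1.3],"turn": [-0.005,0,0],"grip": 0.1},
  ],
)

```text
time_s: 8.65
ee_pos: [0.5489, 0.1851, 0.0681]
eef_rot: [164.9, -0.1, 85.4]
contact_force: [-0.7, 0.7, -2.6]
width: 0.228
grip_force: 59.1
```

Run:
```python
from ins import *
s=robot.sense();print(s["ee_pos"],s["eef_rot"],s["contact_force"],s["wrist_torque"])
for xl,zl in((-61,4),(-79.5,3)):
    p,R=pose(xl,zl,15);print(xl,zl,p,*delta(p,R,s))
im=robot.snapshot("scene")[:,:,::-1];cv2.imwrite("pics/s2.png",cv2.resize(im[100:240,210:400],(800,590),interpolation=cv2.INTER_CUBIC))
```

```text
[0.5489 0.1851 0.0681] [164.905   -0.0651  85.3672] [-0.7223  0.7049 -2.5624] [0.0319 0.3557 0.0036]
-61 4 [0.548  0.1846 0.067 ] [-0.023 -0.047  0.031] [ 0.0017 -0.0012 -0.    ]
-79.5 3 [0.5295 0.1861 0.066 ] [-0.023 -0.771 -0.123] [ 0.0017 -0.0012 -0.    ]
```

View pics/s2.png

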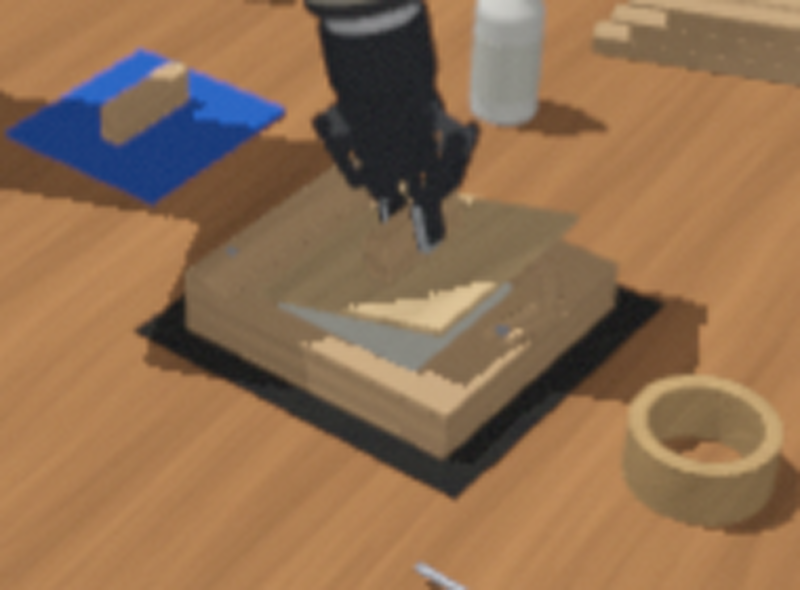

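The panel is tilted with its lip-side edge down in the opening in front of the lip (about (290,300) in the crop), touching nothing. Sliding it under the lip.

Emit:
send_rows(
  deltas=[
    {"xyz": [-0.02,-0.06,0.02],"turn": [0,0,0],"grip": 0.1},
    {"xyz": [-0.02,-0.2,0.0],"turn": [0,0,0],"grip": 0.1},
    {"xyz": [-0.02,-0.36,-0.04],"turn": [0,0,0],"grip": 0.1},
    {"xyz": [-0.02,-0.52,-0.07],"turn": [0,0,0],"grip": 0.1},
    {"xyz": [-0.02,-0.66,-0.1],"turn": [0,0,0],"grip": 0.1},
    {"xyz": [-0.02,-0.75,-0.12],"turn": [0,0,0],"grip": 0.1},
    {"xyz": [-0.02,-0.77,-0.12],"turn": [0,0,0],"grip": 0.1},
    {"xyz": [-0.02,-0.77,-0.12],"turn": [0,0,0],"grip": 0.1},
    {"xyz": [-0.02,-0.77,-0.12],"turn": [0,0,0],"grip": 0.1},
  ],
)

```text
time_s: 9.6
ee_pos: [0.5296, 0.1861, 0.0658]
eef_rot: [164.9, -0.1, 85.4]
contact_force: [-0.1, 0.7, -2.9]
width: 0.223
grip_force: 59.1
```

Run:
```python
from ins import *
s=robot.sense();print(s["ee_pos"],s["eef_rot"],s["contact_force"],s["wrist_torque"])
for xl,zl,t in((-79.5,3,15),(-79.6,2,10),(-79.8,1.5,5),(-80,1.,2),(-80,.5,0)):
    p,R=pose(xl,zl,t);print(xl,zl,p,*delta(p,R,s))
```

```text
[0.5296 0.1861 0.0658] [164.9165  -0.0588  85.3606] [-0.1414  0.656  -2.9147] [ 0.0323  0.3779 -0.0035]
-79.5 3 [0.5295 0.1861 0.066 ] [ 0.     0.001 -0.01 ] [ 0.0015 -0.001  -0.0001]
-79.6 2 [0.5318 0.1859 0.0584] [-0.     0.011  0.308] [ 0.0887 -0.001  -0.    ]
-79.8 1.5 [0.5335 0.1858 0.0511] [-0.001 -0.001  0.607] [ 0.176 -0.001  0.   ]
-80 1.0 [0.5341 0.1857 0.0465] [-0.001 -0.026  0.793] [ 0.2284 -0.001   0.    ]
-80 0.5 [0.5345 0.1857 0.0432] [-0.001 -0.044  0.924] [ 0.2633 -0.001   0.    ]
```

It went in with no contact force. Lowering under control, first to about 4°.

Emit:
send_rows(
  deltas=[
    {"xyz": [0,0,0.05],"turn": [0.015,-0.001,0],"grip": 0.1},
    {"xyz": [0,0.005,0.15],"turn": [0.045,-0.001,0],"grip": 0.1},
    {"xyz": [0,0.01,0.26],"turn": [0.075,-0.001,0],"grip": 0.1},
    {"xyz": [0,0.01,0.37],"turn": [0.107,-0.001,0],"grip": 0.1},
    {"xyz": [0,0.005,0.48],"turn": [0.14,-0.001,0],"grip": 0.1},
    {"xyz": [0,0,0.57],"turn": [0.165,-0.001,0],"grip": 0.1},
    {"xyz": [0,-0.005,0.64],"turn": [0.186,-0.001,0],"grip": 0.1},
    {"xyz": [0,-0.005,0.64],"turn": [0.186,-0.001,0],"grip": 0.1},
    {"xyz": [0,-0.005,0.64],"turn": [0.186,-0.001,0],"grip": 0.1},
  ],
)

```text
time_s: 10.5
ee_pos: [0.5335, 0.1857, 0.0501]
eef_rot: [175.6, 0.0, 85.3]
contact_force: [-0.3, -0.2, -2.6]
width: 0.228
grip_force: 59.0
```

Run:
```python
from ins import *
s=robot.sense();print(s["ee_pos"],s["eef_rot"],s["contact_force"],s["wrist_torque"])
for xl,zl,t in((-80,1.,2),(-80,.5,0),(-80,-.5,0)):
    p,R=pose(xl,zl,t);print(xl,zl,p,*delta(p,R,s))
grab(robot,"i1")
```

```text
[0.5335 0.1857 0.0501] [175.5737   0.0076  85.347 ] [-0.2907 -0.1774 -2.6289] [0.0318 0.1009 0.0085]
-80 1.0 [0.5341 0.1857 0.0465] [0.002 0.013 0.147] [ 0.0423  0.0001 -0.    ]
-80 0.5 [0.5345 0.1857 0.0432] [0.002 0.02  0.28 ] [ 0.0773  0.0001 -0.    ]
-80 -0.5 [0.5345 0.1857 0.0422] [0.002 0.017 0.32 ] [ 0.0773  0.0001 -0.    ]
```

View pics/i1x.png

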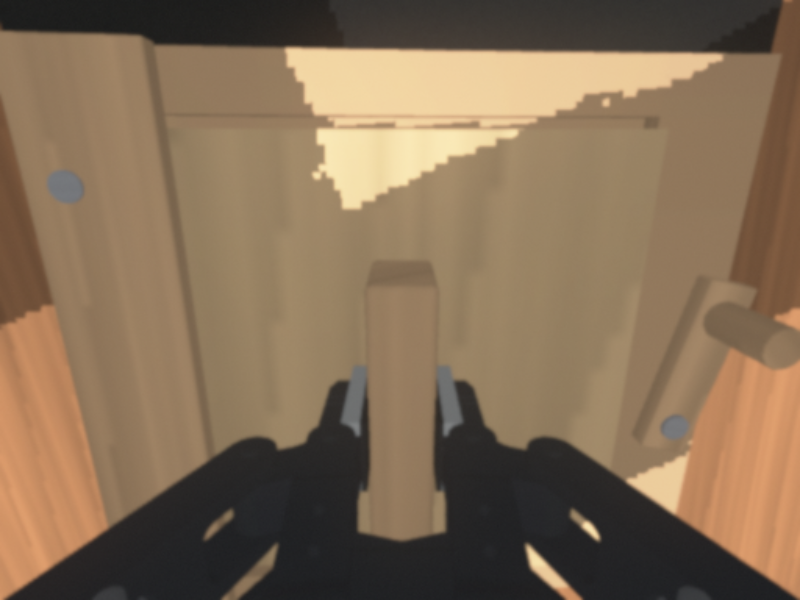

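The panel edge sits under the lip on the left. The free edge (about x=665) clears the catch rail's inner edge by the expected ~3 mm, with an even gap at the far side rail. Lowering the rest.

Emit:
send_rows(
  deltas=[
    {"xyz": [0,0.005,0.05],"turn": [0.014,0,0],"grip": 0.1},
    {"xyz": [0,0.01,0.11],"turn": [0.032,0,0],"grip": 0.1},
    {"xyz": [0,0.013,0.18],"turn": [0.05,0,0],"grip": 0.1},
    {"xyz": [0,0.016,0.24],"turn": [0.066,0,0],"grip": 0.1},
    {"xyz": [0,0.018,0.28],"turn": [0.077,0,0],"grip": 0.1},
    {"xyz": [0,0.018,0.28],"turn": [0.077,0,0],"grip": 0.1},
    {"xyz": [0,0.018,0.28],"turn": [0.077,0,0],"grip": 0.1},
  ],
)

```text
time_s: 11.25
ee_pos: [0.5347, 0.1857, 0.0434]
eef_rot: [-180.0, -0.0, 85.3]
contact_force: [-1.3, 0.0, 2.8]
width: 0.224
grip_force: 59.8
```

Run:
```python
from ins import *
s=robot.sense();print(s["ee_pos"],s["eef_rot"],s["contact_force"],s["wrist_torque"])
for xl,zl,t in((-80,.5,0),(-80,-.5,0)):
    p,R=pose(xl,zl,t);print(xl,zl,p,*delta(p,R,s))
```

```text
[0.5347 0.1857 0.0434] [-179.9905   -0.0032   85.3471] [-1.2613  0.0406  2.7781] [-0.0669  0.2489 -0.0035]
-80 0.5 [0.5345 0.1857 0.0432] [-0.    -0.006  0.01 ] [-0.0002 -0.0001 -0.0001]
-80 -0.5 [0.5345 0.1857 0.0422] [-0.    -0.006  0.05 ] [-0.0002 -0.0001 -0.0001]
```

Emit:
send_rows(
  deltas=[
    {"xyz": [0,0,0.02],"turn": [0,0,0],"grip": 0.1},
    {"xyz": [0,0,0.04],"turn": [0,0,0],"grip": 0.1},
    {"xyz": [0,0,0.04],"turn": [0,0,0],"grip": 0.1},
    {"xyz": [0,0,0.04],"turn": [0,0,0],"grip": 0.1},
  ],
)

```text
time_s: 11.65
ee_pos: [0.5347, 0.1857, 0.0434]
eef_rot: [180.0, -0.0, 85.4]
contact_force: [-6.2, -1.9, 18.7]
width: 0.223
grip_force: 62.0
```

It is seated on a firm stop at ledge height. Releasing, then rising.

Emit:
send_rows(
  deltas=[
    {"xyz": [0,0,-0.03],"turn": [0,0,0],"grip": 0.1},
    {"xyz": [0,0,-0.03],"turn": [0,0,0],"grip": 0.35},
    {"xyz": [0,0,-0.03],"turn": [0,0,0],"grip": 0.5},
    {"xyz": [0,0,-0.03],"turn": [0,0,0],"grip": 0.6},
    {"xyz": [0,0,-0.5],"turn": [0,0,0],"grip": 0.6},
    {"xyz": [0,0,-2],"turn": [0,0,0],"grip": 0.6},
    {"xyz": [0,0,-4],"turn": [0,0,0],"grip": 0.6},
    {"xyz": [-2,0,-6],"turn": [0,0,0],"grip": 0.6},
    {"xyz": [-2,0,-6],"turn": [0,0,0],"grip": 0.6},
    {"xyz": [-2,0,-6],"turn": [0,0,0],"grip": 0.6},
    {"xyz": [-2,0,-6],"turn": [0,0,0],"grip": 0.6},
  ],
)

```text
time_s: 12.75
ee_pos: [0.5304, 0.136, 0.1924]
eef_rot: [180.0, -0.0, 85.3]
contact_force: [0.1, -0.3, 0.3]
width: 0.599
grip_force: 0.0
```

Run:
```python
from ins import *
s,im=grab(robot,"c1");print(s["ee_pos"],s["eef_rot"],s["contact_force"])
```

```text
[0.5304 0.136  0.1924] [179.9737  -0.0191  85.3191] [ 0.1149 -0.3303  0.2891]
```

View pics/c1x.png

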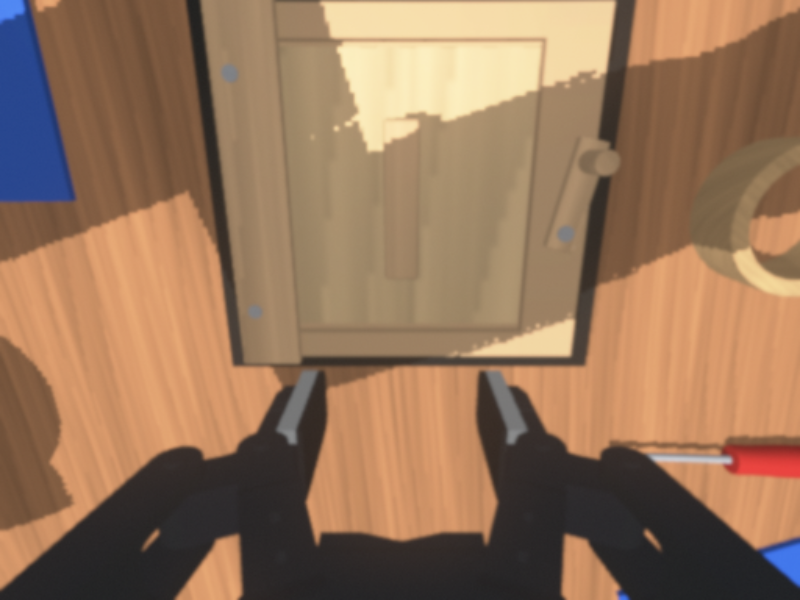

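The panel lies flat with even gaps on all four sides, the batten standing clear. The catch peg is at about (604,162) and the pivot screw at (566,234). Going to the peg.

Run:
```python
from ins import *
s=robot.sense()
t=pickle.load(open("pics/c1.pkl","rb"))
print("pivot",onz(W,np.array([[566,234]])*.64,.0485,t),"peg top",onz(W,np.array([[604,162]])*.64,.0745,t))
for z in(.1,.052):print(*delta([.6494,.1991,z],tool(85.35),s))
```

```text
pivot [[0.6369 0.1565 0.0485]] peg top [[0.6472 0.1997 0.0745]]
[2.893 4.557 3.665] [-0.0007  0.      0.0001]
[2.893 4.559 5.585] [-0.0007  0.      0.0001]
```

Emit:
send_rows(
  deltas=[
    {"xyz": [1,1.5,1],"turn": [0,0,0],"grip": 0.5},
    {"xyz": [2,3,2],"turn": [0,0,0],"grip": 0.5},
    {"xyz": [2.8,4.4,2.8],"turn": [0,0,0],"grip": 0.5},
    {"xyz": [2.88,4.52,3.6],"turn": [0,0,0],"grip": 0.5},
    {"xyz": [2.88,4.52,3.6],"turn": [0,0,0],"grip": 0.5},
    {"xyz": [2.88,4.52,3.6],"turn": [0,0,0],"grip": 0.5},
    {"xyz": [2.88,4.52,3.6],"turn": [0,0,0],"grip": 0.5},
  ],
)

```text
time_s: 13.5
ee_pos: [0.6486, 0.1986, 0.1038]
eef_rot: [179.9, -0.0, 85.4]
contact_force: [-0.0, -0.4, 0.5]
width: 0.498
grip_force: 0.0
```

Run:
```python
from ins import *
s=robot.sense();print(s["ee_pos"],s["contact_force"])
print(*delta([.649,.1992,.052],tool(85.35),s))
```

```text
[0.6486 0.1986 0.1038] [-0.0323 -0.3824  0.5375]
[0.025 0.012 2.07 ] [ 0.0012 -0.0004  0.0002]
```

Emit:
send_rows(
  deltas=[
    {"xyz": [0.02,0.01,0.8],"turn": [0,0,0],"grip": 0.5},
    {"xyz": [0.02,0.01,1.6],"turn": [0,0,0],"grip": 0.5},
    {"xyz": [0.02,0.01,2.0],"turn": [0,0,0],"grip": 0.5},
    {"xyz": [0.02,0.01,2.05],"turn": [0,0,0],"grip": 0.4},
    {"xyz": [0.02,0.01,2.05],"turn": [0,0,0],"grip": 0.3},
    {"xyz": [0.02,0.01,2.05],"turn": [0,0,0],"grip": 0.2},
    {"xyz": [0.02,0.01,2.05],"turn": [0,0,0],"grip": 0.1},
    {"xyz": [0.02,0.01,2.05],"turn": [0,0,0],"grip": 0.1},
    {"xyz": [0.02,0.01,2.05],"turn": [0,0,0],"grip": 0.1},
  ],
  grip_force=20,
)

```text
time_s: 14.4
ee_pos: [0.6497, 0.1991, 0.0522]
eef_rot: [179.9, -0.0, 85.4]
contact_force: [-1.2, -0.3, 7.0]
width: 0.153
grip_force: 21.7
```

Run:
```python
from ins import *
s=robot.sense();print(s["ee_pos"],s["eef_rot"],s["contact_force"],s["width"],s["grip_force"])
pv=np.array([.6351,.1575]);print(np.linalg.norm(s["ee_pos"][:2]-pv))
# arc in frame coords: catch angle a, peg = pivot + .044*dir(90+FY+a)
R0=Ro.from_euler("xyz",s["eef_rot"],degrees=True)
for a in np.r_[np.arange(-.24,1.57,.13),1.571]:
    b=np.radians(90+FY)+a;p=np.r_[pv+.044*np.array([np.cos(b),np.sin(b)]),.0522]
    print(round(a,2),np.round(R0.inv().apply(p-s["ee_pos"])/.025,2))
```

```text
[0.6497 0.1991 0.0522] [179.9048  -0.0384  85.3521] [-1.187  -0.2594  6.9961] 0.1526172887352375 21.733130514621735
0.04414069368247986
-0.24 [ 0.   -0.03  0.  ]
-0.11 [ 0.04 -0.26  0.  ]
0.02 [ 0.05 -0.48  0.  ]
0.15 [ 0.03 -0.71 -0.  ]
0.28 [-0.02 -0.93 -0.  ]
0.41 [-0.09 -1.15 -0.  ]
0.54 [-0.2  -1.35 -0.  ]
0.67 [-0.33 -1.54 -0.  ]
0.8 [-0.48 -1.71 -0.  ]
0.93 [-0.66 -1.86 -0.  ]
1.06 [-0.85 -1.98 -0.  ]
1.19 [-1.05 -2.08 -0.  ]
1.32 [-1.27 -2.15 -0.  ]
1.45 [-1.5 -2.2 -0. ]
1.57 [-1.71 -2.21 -0.  ]
```

The peg is gripped: opening 13 mm, radius 44.1 mm from the pivot. Swinging it along the arc.

Emit:
send_rows(
  deltas=[
    {"xyz": [0.02,-0.12,-0.03],"turn": [0,0,0],"grip": 0.1},
    {"xyz": [0.04,-0.26,-0.03],"turn": [0,0,0],"grip": 0.1},
    {"xyz": [0.05,-0.48,-0.03],"turn": [0,0,0],"grip": 0.1},
    {"xyz": [0.03,-0.71,-0.03],"turn": [0,0,0],"grip": 0.1},
    {"xyz": [-0.02,-0.93,-0.03],"turn": [0,0,0],"grip": 0.1},
    {"xyz": [-0.09,-1.15,-0.03],"turn": [0,0,0],"grip": 0.1},
    {"xyz": [-0.2,-1.35,-0.03],"turn": [0,0,0],"grip": 0.1},
    {"xyz": [-0.33,-1.54,-0.03],"turn": [0,0,0],"grip": 0.1},
    {"xyz": [-0.33,-1.54,-0.03],"turn": [0,0,0],"grip": 0.1},
  ],
)

```text
time_s: 15.3
ee_pos: [0.6099, 0.1934, 0.0523]
eef_rot: [180.0, 0.0, 85.3]
contact_force: [1.5, -0.8, 5.6]
width: 0.152
grip_force: 21.5
```

Run:
```python
from ins import *
s=robot.sense();print(s["ee_pos"],s["eef_rot"],s["contact_force"],s["wrist_torque"],s["width"],s["grip_force"])
pv=np.array([.6351,.1575]);d=s["ee_pos"][:2]-pv;print(np.linalg.norm(d),np.arctan2(d[1],d[0])-np.radians(85.35))
R0=Ro.from_euler("xyz",s["eef_rot"],degrees=True)
for a in np.r_[np.arange(.8,1.57,.13),1.571]:
    b=np.radians(90+FY)+a;p=np.r_[pv+.044*np.array([np.cos(b),np.sin(b)]),.0525]
    print(round(a,2),np.round(R0.inv().apply(p-s["ee_pos"])/.025,2))
```

```text
[0.6099 0.1934 0.0523] [179.9591   0.0084  85.3386] [ 1.5365 -0.7911  5.6364] [-0.2088 -0.3779  0.1   ] 0.151973038229424 21.47412121295929
0.0438762683392965 0.6928705883183188
0.8 [-0.12 -0.14 -0.01]
0.93 [-0.3  -0.29 -0.01]
1.06 [-0.49 -0.41 -0.01]
1.19 [-0.7  -0.51 -0.01]
1.32 [-0.91 -0.58 -0.01]
1.45 [-1.14 -0.63 -0.01]
1.57 [-1.35 -0.64 -0.01]
```

Emit:
send_rows(
  deltas=[
    {"xyz": [-0.12,-0.14,-0.02],"turn": [0,0,0],"grip": 0.1},
    {"xyz": [-0.3,-0.29,-0.02],"turn": [0,0,0],"grip": 0.1},
    {"xyz": [-0.49,-0.41,-0.02],"turn": [0,0,0],"grip": 0.1},
    {"xyz": [-0.7,-0.51,-0.02],"turn": [0,0,0],"grip": 0.1},
    {"xyz": [-0.91,-0.58,-0.02],"turn": [0,0,0],"grip": 0.1},
    {"xyz": [-1.14,-0.63,-0.02],"turn": [0,0,0],"grip": 0.1},
    {"xyz": [-1.28,-0.64,-0.02],"turn": [0,0,0],"grip": 0.1},
    {"xyz": [-1.35,-0.64,-0.02],"turn": [0,0,0],"grip": 0.1},
    {"xyz": [-1.35,-0.64,-0.02],"turn": [0,0,0],"grip": 0.1},
    {"xyz": [-1.35,-0.64,-0.02],"turn": [0,0,0],"grip": 0.1},
  ],
)

```text
time_s: 16.3
ee_pos: [0.5913, 0.1612, 0.0524]
eef_rot: [-180.0, 0.0, 85.3]
contact_force: [1.7, -1.6, 6.7]
width: 0.152
grip_force: 21.5
```

Run:
```python
from ins import *
s=robot.sense();print(s["ee_pos"],s["contact_force"],s["width"])
pv=np.array([.6351,.1575]);d=s["ee_pos"][:2]-pv;print(np.linalg.norm(d),np.arctan2(d[1],d[0])-np.radians(85.35))
```

```text
[0.5913 0.1612 0.0524] [ 1.7118 -1.5513  6.6725] 0.1517186336165992
0.04398072499530282 1.5669595053468466
```

Angle 1.567 rad by the arm's position. Releasing and rising for a last look.

Emit:
send_rows(
  deltas=[
    {"xyz": [0,0,0],"turn": [0,0,0],"grip": 0.3},
    {"xyz": [0,0,0],"turn": [0,0,0],"grip": 0.4},
    {"xyz": [0,0,0],"turn": [0,0,0],"grip": 0.4},
    {"xyz": [0,0,-1],"turn": [0,0,0],"grip": 0.4},
    {"xyz": [0,0,-2.5],"turn": [0,0,0],"grip": 0.4},
    {"xyz": [-1,0,-4.5],"turn": [0,0,0],"grip": 0.4},
    {"xyz": [-2,0,-6],"turn": [0,0,0],"grip": 0.4},
    {"xyz": [-2,0,-6],"turn": [0,0,0],"grip": 0.4},
    {"xyz": [-2,0,-6],"turn": [0,0,0],"grip": 0.4},
    {"xyz": [-2,0,-6],"turn": [0,0,0],"grip": 0.4},
  ],
)

```text
time_s: 17.3
ee_pos: [0.5868, 0.1119, 0.2011]
eef_rot: [-179.9, 0.0, 85.4]
contact_force: [0.3, 0.8, -1.4]
width: 0.398
grip_force: 0.0
```

Run:
```python
from ins import *
s,im=grab(robot,"e1");print(s["ee_pos"],s["contact_force"])
```

```text
[0.5868 0.1119 0.2011] [ 0.291   0.7701 -1.3507]
```

View pics/e1x.png

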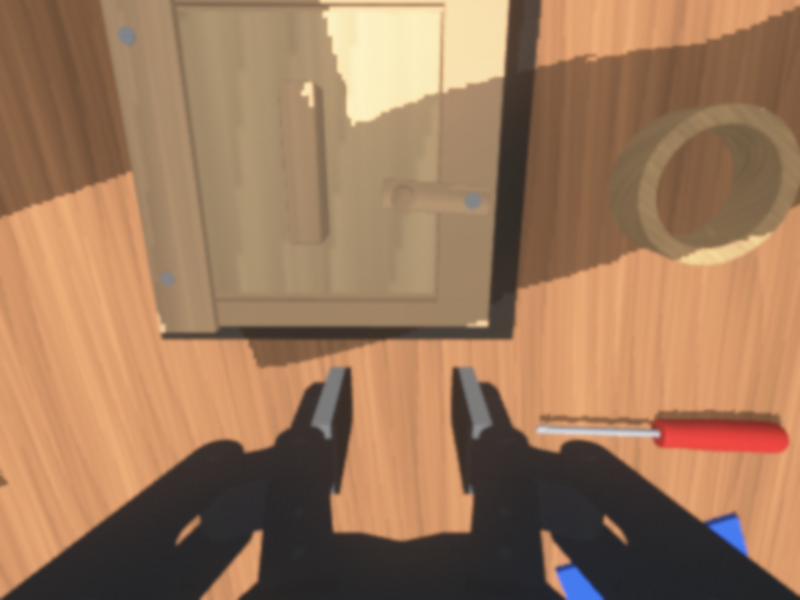

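The bar runs from (385,193) to the pivot screw at (473,201), so it may tilt a few degrees short of square. I'll measure its edges.

Run:
```python
from ins import *
im=cv2.imread("pics/e1.png");s=pickle.load(open("pics/e1.pkl","rb"))
v=cv2.resize(im[105:150,235:325],(795,398),interpolation=cv2.INTER_CUBIC)
v=cv2.createCLAHE(4,(4,4)).apply(cv2.cvtColor(v,cv2.COLOR_BGR2GRAY));cv2.imwrite("pics/e1c.png",v)
print("pivot",onz(W,[np.array([473,201])*.64],.0485,s),C+0)
```

```text
pivot [[0.6368 0.1566 0.0485]] [0.5345 0.1857]
```

View pics/e1c.png

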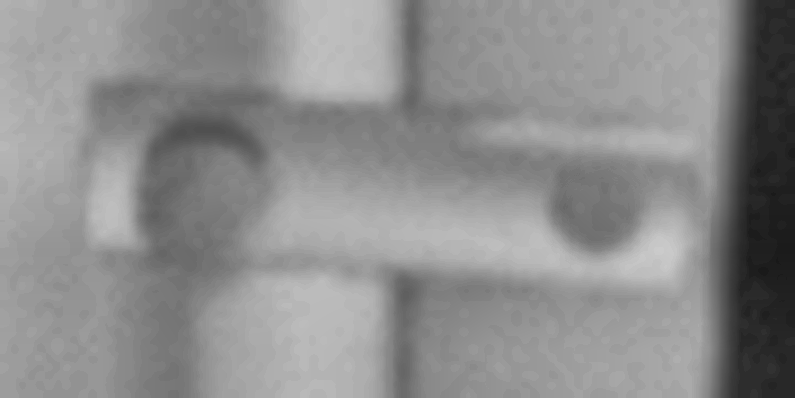

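Picture e1c shows the bar edges sloping about 4.3°, with the lower edge running from (95,245) to (680,288). The catch stopped about 0.075 rad short because the peg slipped along the pads. I'll re-grip with the fingers closing along frame y, so that closing them centres the peg.

Run:
```python
from ins import *
t=pickle.load(open("pics/e1.pkl","rb"))
def ang(pts):
    p=onz(W,[[235+x/8.833-.4,105+y/8.844-.4] for x,y in pts],.0485,t)[:,:2];d=p[0]-p[1];return np.arctan2(d[1],d[0])-np.radians(85.35)
print("catch",ang([(95,245),(680,288)]),ang([(110,190),(590,213)]))
e=onz(W,np.array([[163,337],[512,337]])*.64,.005,t);d=e[1]-e[0];print("mat edge yaw",np.degrees(np.arctan2(d[1],d[0])))
s=robot.sense();print(s["joints"])
for z in(.115,.053):print(*delta([.5912,.1604,z],tool(175.35),s))
```

```text
catch 1.4983268778583099 1.5238129528342597
mat edge yaw -4.623215567609014
[ 10.8113  24.4084  10.522   76.2451   0.0032 105.4289]
[1.945 0.034 3.431] [-0.0022 -0.0013 -1.5702]
[1.946 0.04  5.911] [-0.0022 -0.0013 -1.5702]
```

Emit:
send_rows(
  deltas=[
    {"xyz": [1.94,0.03,1.5],"turn": [0,0,-1.57],"grip": 0.45},
    {"xyz": [1.94,0.03,1.5],"turn": [0,0,-1.57],"grip": 0.45},
    {"xyz": [1.94,0.03,1.5],"turn": [0,0,-1.57],"grip": 0.45},
    {"xyz": [1.94,0.03,1.5],"turn": [0,0,-1.57],"grip": 0.45},
    {"xyz": [1.94,0.03,1.5],"turn": [0,0,-1.57],"grip": 0.45},
    {"xyz": [1.94,0.03,1.5],"turn": [0,0,-1.57],"grip": 0.45},
    {"xyz": [1.94,0.03,1.5],"turn": [0,0,-1.57],"grip": 0.45},
    {"xyz": [1.94,0.03,1.5],"turn": [0,0,-1.57],"grip": 0.45},
    {"xyz": [1.94,0.03,3.2],"turn": [0,0,-1.57],"grip": 0.45},
    {"xyz": [1.94,0.03,3.43],"turn": [0,0,-1.57],"grip": 0.45},
    {"xyz": [1.94,0.03,3.43],"turn": [0,0,-1.57],"grip": 0.45},
    {"xyz": [1.94,0.03,3.43],"turn": [0,0,-1.57],"grip": 0.45},
  ],
)

```text
time_s: 18.55
ee_pos: [0.591, 0.1603, 0.1149]
eef_rot: [-179.9, -0.1, 175.4]
contact_force: [1.3, -0.1, 0.2]
width: 0.45
grip_force: 0.0
```

Run:
```python
from ins import *
s=robot.sense();print(s["ee_pos"],s["eef_rot"],s["joints"])
print(*delta([.5912,.1604,.053],tool(175.35),s))
```

```text
[0.591  0.1603 0.1149] [-179.9498   -0.1422  175.4182] [15.1756 28.0202  3.575  65.7055  0.0009 19.7573]
[-0.013  0.006  2.478] [-0.0009 -0.0025  0.0012]
```

Emit:
send_rows(
  deltas=[
    {"xyz": [0,0,0.8],"turn": [0,0,0],"grip": 0.45},
    {"xyz": [0,0,1.7],"turn": [0,0,0],"grip": 0.45},
    {"xyz": [0,0,2.3],"turn": [0,0,0],"grip": 0.45},
    {"xyz": [0,0,2.42],"turn": [0,0,0],"grip": 0.4},
    {"xyz": [0,0,2.42],"turn": [0,0,0],"grip": 0.3},
    {"xyz": [0,0,2.42],"turn": [0,0,0],"grip": 0.2},
    {"xyz": [0,0,2.42],"turn": [0,0,0],"grip": 0.1},
    {"xyz": [0,0,2.42],"turn": [0,0,0],"grip": 0.1},
    {"xyz": [0,0,2.42],"turn": [0,0,0],"grip": 0.1},
    {"xyz": [0,0,2.42],"turn": [0,0,0],"grip": 0.1},
  ],
)

```text
time_s: 19.55
ee_pos: [0.5924, 0.1602, 0.0568]
eef_rot: [180.0, 0.1, 175.3]
contact_force: [-1.3, 2.5, 6.1]
width: 0.151
grip_force: 21.2
```

Run:
```python
from ins import *
s=robot.sense();print(s["ee_pos"],s["eef_rot"],s["contact_force"],s["width"],s["grip_force"])
print(*delta([.5912,.1604,.053],tool(175.35),s))
```

```text
[0.5924 0.1602 0.0568] [179.9658   0.0617 175.3094] [-1.3424  2.4936  6.0514] 0.15139259669252486 21.224865317344666
[0.048 0.005 0.152] [ 0.0006  0.0011 -0.0007]
```

Gripped and centred at y=0.1602. Releasing, rising, and measuring the angle again from the bar's edges.

Emit:
send_rows(
  deltas=[
    {"xyz": [0,0,0],"turn": [0,0,0],"grip": 0.3},
    {"xyz": [0,0,0],"turn": [0,0,0],"grip": 0.4},
    {"xyz": [0,0,0],"turn": [0,0,0],"grip": 0.4},
    {"xyz": [0,0,-1],"turn": [0,0,0],"grip": 0.4},
    {"xyz": [0,0,-2.5],"turn": [0,0,0],"grip": 0.4},
    {"xyz": [0,0,-4.5],"turn": [0,0,0],"grip": 0.4},
    {"xyz": [4,0,-6],"turn": [0,0,0],"grip": 0.4},
    {"xyz": [4,0,-6],"turn": [0,0,0],"grip": 0.4},
    {"xyz": [4,0,-6],"turn": [0,0,0],"grip": 0.4},
    {"xyz": [4,0,-6],"turn": [0,0,0],"grip": 0.4},
    {"xyz": [4,0,-6],"turn": [0,0,0],"grip": 0.4},
  ],
)

```text
time_s: 20.65
ee_pos: [0.493, 0.1681, 0.2057]
eef_rot: [-180.0, 0.0, 175.3]
contact_force: [0.2, 0.1, 0.2]
width: 0.398
grip_force: 0.0
```

Run:
```python
from ins import *
s,im=grab(robot,"k1");print(s["ee_pos"],s["eef_rot"])
g=cv2.cvtColor(im,cv2.COLOR_BGR2GRAY)
C2=C
pv=np.array([.6365,.1568])  # pivot as this camera sees it (uncorrected)
a=np.radians(FY);ex=np.array([np.cos(a),np.sin(a)]);ey=np.array([-ex[1],ex[0]])
# rectified patch of plane z=.0485: u = frame -x from pivot (mm, 4px/mm), v= frame y
U,V=np.meshgrid(np.arange(-14,64,.25),np.arange(-20,20,.25))
X=np.dstack([pv[0]-U/1e3*ex[0]+V/1e3*ey[0],pv[1]-U/1e3*ex[1]+V/1e3*ey[1],np.full_like(U,.0485)]).reshape(-1,3)
p=proj(W,X,s).astype(np.float32).reshape(*U.shape,2);print(p.min((0,1)),p.max((0,1)))
r=cv2.remap(im,p[...,0],p[...,1],cv2.INTER_CUBIC);cv2.imwrite("pics/k1r.png",r)
gr=cv2.GaussianBlur(cv2.cvtColor(r,cv2.COLOR_BGR2GRAY).astype(np.float32),(9,9),2)
d=np.gradient(gr,axis=0)
for name,lo,hi in(("low",-13,-5),("high",5,13)):
    vi=np.where((V[:,0]>=lo)&(V[:,0]<=hi))[0];us=np.where((U[0]>8)&(U[0]<34))[0]
    for sg in(1,-1):
        k=np.argmax(sg*d[vi][:,us],0);y=V[vi[k],0];x=U[0,us]
        f=np.polyfit(x,y,1);
        for _ in range(4):
            m=np.abs(y-np.polyval(f,x))<.8
            if m.sum()>10:f=np.polyfit(x[m],y[m],1)
        print(name,sg,"slope deg",np.degrees(f[0]),"at0",f[1],"inl",m.mean(),"grad",np.abs(d[vi[k],us]).mean())
b=r[...,0].astype(int)-r[...,2]
m=(b>-12)&(np.hypot(U,V)<12);print("screw",U[m].mean(),V[m].mean(),m.sum())
```

```text
[0.493  0.1681 0.2057] [-179.9903    0.0088  175.3056]
[238.9526 241.8856] [273.9391 299.3235]
low 1 slope deg -1.116355133370005 at0 -7.819967754543676 inl 0.8252427184466019 grad 1.1970537
low -1 slope deg 10.095004334390534 at0 -13.029843146113738 inl 0.49514563106796117 grad 0.43465677
high 1 slope deg 14.584938706574187 at0 3.856220915348668 inl 0.4077669902912621 grad 0.7485021
high -1 slope deg -10.595044812160557 at0 11.291820398653796 inl 0.5436893203883495 grad 0.37460592
screw -0.5026753864447087 0.3516646848989298 841
```

Emit:
send_rows(
  deltas=[
    {"xyz": [-1.2,0,0.4],"turn": [0,0,0],"grip": 0.4},
    {"xyz": [-2.4,0,0.8],"turn": [0,0,0],"grip": 0.6},
    {"xyz": [-3,0,1],"turn": [0,0,0],"grip": 0.8},
    {"xyz": [-3,0,1],"turn": [0,0,0],"grip": 1},
    {"xyz": [-3,0,1],"turn": [0,0,0],"grip": 1},
    {"xyz": [-3,0,1],"turn": [0,0,0],"grip": 1},
    {"xyz": [-3,0,1],"turn": [0,0,0],"grip": 1},
  ],
)

```text
time_s: 21.4
ee_pos: [0.5668, 0.1621, 0.1814]
eef_rot: [180.0, 0.0, 175.3]
contact_force: [0.5, 0.1, 0.0]
width: 1.002
grip_force: 0.0
```

```bash
cat > m.py <<'E'
from ins import *
import sys
def run(tag,pv):
    im=cv2.imread(f"pics/{tag}.png");s=pickle.load(open(f"pics/{tag}.pkl","rb"))
    a=np.radians(FY);ex=np.array([np.cos(a),np.sin(a)]);ey=np.array([-ex[1],ex[0]])
    U,V=np.meshgrid(np.arange(-14,64,.25),np.arange(-20,20,.25))
    X=np.dstack([pv[0]-U/1e3*ex[0]+V/1e3*ey[0],pv[1]-U/1e3*ex[1]+V/1e3*ey[1],np.full_like(U,.0485)]).reshape(-1,3)
    p=proj(W,X,s).astype(np.float32).reshape(*U.shape,2);print(tag,p.min((0,1)),p.max((0,1)))
    r=cv2.remap(im,p[...,0],p[...,1],cv2.INTER_CUBIC)
    gr=cv2.GaussianBlur(cv2.cvtColor(r,cv2.COLOR_BGR2GRAY).astype(np.float32),(9,9),2)
    d=np.gradient(gr,axis=0)
    for name,lo,hi in(("low",-14,-6),("high",6,14)):
        vi=np.where((V[:,0]>=lo)&(V[:,0]<=hi))[0];us=np.where((U[0]>-8)&(U[0]<34))[0]
        for sg in(1,-1):
            k=np.argmax(sg*d[vi][:,us],0);y=V[vi[k],0];x=U[0,us];f=np.polyfit(x,y,1)
            for _ in range(5):
                m=np.abs(y-np.polyval(f,x))<1
                if m.sum()>20:f=np.polyfit(x[m],y[m],1)
            print(name,sg,"slope deg",np.degrees(f[0]).round(2),"at0",f[1].round(2),"inl",m.mean().round(2),"grad",np.abs(d[vi[k],us]).mean())
    b=r[...,0].astype(int)-r[...,2];m=(b>-12)&(np.hypot(U,V)<12);print("screw",U[m].mean(),V[m].mean(),m.sum())
E
python3 - <<'E'
from m import *
s,im=grab(robot,"k2");print(s["ee_pos"])
for t in("e1","k1","k2"):run(t,np.array([.6365,.1568]))
E
```

```text
[0.5668 0.1621 0.1814]
e1 [237.7522 105.7349] [318.4728 146.9396]
low 1 slope deg 5.71 at0 -9.7 inl 1.0 grad 1.1305014
low -1 slope deg -4.71 at0 -8.33 inl 0.09 grad 0.5879522
high 1 slope deg 1.22 at0 9.91 inl 0.7 grad 0.897615
high -1 slope deg 2.73 at0 7.33 inl 0.76 grad 0.51146144
screw 0.5762897914379802 -1.3605927552140504 911
k1 [238.9527 241.8856] [273.9392 299.3236]
low 1 slope deg -0.31 at0 -8.1 inl 0.89 grad 1.2975867
low -1 slope deg 0.63 at0 -11.15 inl 0.56 grad 0.38161945
high 1 slope deg 4.05 at0 6.3 inl 0.66 grad 0.76339954
high -1 slope deg -5.39 at0 8.69 inl 0.69 grad 0.3491229
screw -0.5026753864447087 0.3516646848989298 841
k2 [235.9953 185.7863] [276.5432 255.8272]
low 1 slope deg -0.07 at0 -7.97 inl 0.88 grad 1.0966142
low -1 slope deg -0.87 at0 -11.05 inl 0.62 grad 0.2850946
high 1 slope deg 4.59 at0 6.47 inl 0.65 grad 0.8272866
high -1 slope deg 0.86 at0 8.78 inl 0.61 grad 0.37094784
screw -0.3252717391304348 0.3755434782608696 920
```

The strong bar edge is now square to the rail: -0.1° and -0.3° in two views, where it was 4–6° off before. The panel had already been seen seated. Handing in.

```bash
python3 -c "
from cell import robot
print(robot.sense()['contact_force']);print(robot.hand_in())"
```

```text
[-0.05835711  0.89235206  0.64358384]
the job is handed in; nothing more can be done
None
```

The job is handed in at about 21 s of the 54 s allowed: the panel is hooked under the lip and lies flat on the ledge, and the catch measures square across it to within about 1°; I viewed 11 pictures, one over the limit of 10.

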